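# Lock the shaker's rack clamp with its extension bar

### The job

Lock the tube rack down on the shaker: take the extension bar from the steel tray, slip its square socket well onto the red clamp lever, and with the bar swing the lever down past its dead point until it snaps fully home. Then draw the bar off and lay it gently back flat in the tray, clear of the wrench. Work the lever with the bar only, never touching it with the gripper, and do not disturb the other things on the bench.

Things in the scene. Friction and masses are not known exactly. Their poses are not given: they have to be found in the camera images.
- clamp_lever (a joint): swing of the red clamp lever, rad: 0 = open, 45 deg up from level, held there by its spring; grows as it goes down; 0.785 = home at its stop, level. The over-centre spring resists with up to 1.4 N m (near 0.3) until the dead point at 0.62: let go before that, it springs back up; beyond, the spring drives it home and holds it there. The steel jaw follows it
- lever_root (a point): the red lever at its pivot: round rod, 13 mm diameter with a round end. Origin on the clamp's pivot axis; x runs out along the rod to its free end 85 mm away, y is the pivot axis (level), z is square to the rod on its upper side. Rod free from 25 mm out. The rod's x axis points away from the rack and is sloped up while open, level when home.
- lever_tip (a point): free end of the red lever, on its axis, 85 mm from the pivot; axes as lever_root
- clamp_pivot (a point): pivot of the lever, 95 mm above the bench, fixed on the shaker. Its x axis is level and points from the rack to the lever's side: the lever swings in this x-z plane; z up
- shaker: white shaker, 280 x 200 x 60 mm, fixed, origin under its centre, x towards the clamp side. A wire rack of purple-capped tubes stands on it to 162 mm height, from x = -130 to +20 mm; the clamp's steel cheeks (33 mm over both, 112 mm high) hold the lever pivot at x = 105, y = 0. The raised jaw behind the pivot reaches about 160 mm height
- bar: extension bar, about 250 g, 220 mm long, loose. Origin at mid length on the underside; x along it to the socket mouth; axis 14.5 mm above the underside. Steel socket at +x: 29 mm square, 22 mm square inside, open at x = 110, bottom at x = 60 mm. Orange grip 22 mm square, x = -50 to 40 mm. Black rubber cap 29 mm square at -x. Balances near the origin
- bar_mouth (a point): centre of the bar's socket mouth (x = +110 mm, on the bar's axis), axes as the bar. The socket fits the lever loosely: under load the lever lags up to about 0.16 rad behind the bar's own slope, so swing the bar a little below level if the lever has not snapped home
- bar_tail (a point): centre of the bar's rubber-capped end (x = -110 mm, on the axis), axes as the bar
- tray: shallow steel tray fixed to the bench, 340 (x) x 220 (y) mm outside, walls 3 mm thick and 12 mm high, floor 3 mm thick; origin under its centre. The bar lies on the +y half roughly along x, the wrench on the -y half
- wrench: small wrench about 150 mm long, lying in the tray along its x about 70 mm to the -y side of the centre; leave it alone
- foam_block: white block 100 x 160 x 30 mm with three upright purple-capped tubes, 125 mm high in all; leave it alone
- tube_rack: loose white wire rack of tubes, 100 x 200 x 95 mm; leave it alone
- spray_bottle: bottle 70 mm across, 190 mm high; leave it alone
- beaker: glass beaker 70 mm across, 90 mm high; leave it alone
- specimen_jar: jar with red cap, 60 mm across, 65 mm high; leave it alone
- glove_box: blue box 120 x 200 x 75 mm; leave it alone

How it is judged:
On the way, in this order (a step that is already met when the one before it is completed fails the run):
1. the bar's socket is slipped at least 30 mm onto the lever while the lever is still up (x of bar_mouth in the frame of lever_root between 0.02 and 0.055 m and y of bar_mouth in the frame of lever_root between -0.012 and 0.012 m and z of bar_mouth in the frame of lever_root between -0.015 and 0.015 m and angle between the x axis of bar and the x axis of lever_root, either way round below 0.4 rad and value of joint clamp_lever below 0.55 rad), for 0.1 s.
2. the lever is thrown home (0.72 rad or more) with the socket still at least 20 mm on it (value of joint clamp_lever above 0.72 rad and x of bar_mouth in the frame of lever_root below 0.065 m and distance between bar_mouth and lever_root below 0.07 m and angle between the x axis of bar and the x axis of lever_root, either way round below 0.4 rad), for 0.05 s.
At the end, for the whole second after the job is handed in: the clamp lever is home (0.74 rad or more), the bar lies at rest flat on the tray's floor, both ends inside the tray (axis 12 to 24 mm above the tray's underside), not touching the wrench, and released (value of joint clamp_lever above 0.74 rad and z of bar_mouth in the frame of tray between 0.012 and 0.024 m and z of bar_tail in the frame of tray between 0.012 and 0.024 m and x of bar_mouth in the frame of tray between -0.17 and 0.17 m and x of bar_tail in the frame of tray between -0.17 and 0.17 m and y of bar_mouth in the frame of tray between -0.11 and 0.11 m and y of bar_tail in the frame of tray between -0.11 and 0.11 m and contact force between bar and wrench below 0.1 N and linear speed of bar below 0.02 m/s).
It fails at once if the gripper or arm pushed the clamp lever (contact force between any of the fingers, the arm and clamp_lever above 1 N).
It fails at once if the bar was dropped or thrown (over 0.75 m/s while not held) (contact force between the fingers and bar below 0.05 N and linear speed of bar above 0.75 m/s).
It fails at once if a bystander was moved more than 30 mm (distance of any of wrench, foam_block, tube_rack, spray_bottle, beaker, specimen_jar, glove_box from where it was at the start of the episode above 0.03 m).
It fails at once if a bystander was tipped over (angle between any of foam_block, spray_bottle, beaker, specimen_jar, tube_rack's own z axis and vertical above 0.5 rad).
It also fails if it takes over 56 s, if anything falls off the work surface, if the arm or the gripper's body presses on something with over 40 N, if the wrist force passes 120 N, or if a joint passes its speed limit or range.

### The arm

A 7-joint arm with a two-finger parallel gripper is mounted at the origin on the work surface. World frame = base frame: x ahead of the robot, y to its left, z up, the work surface at z = 0. Lengths are in m, angles in rad, forces in N, time in s.
With the tool pointing down it reaches from about 0.4 to 0.875 m from the base axis. Payload 19.3 kg.
Tool frame: the origin (TCP) lies at the very end of the fingers, on their centre line; the grasp point (between the pads) lies 19 mm behind it; z points along the fingers, y is the line along which they close (so a half turn about z gives the same grasp; the last joint's range is limited). The gripper opens to 85 mm and grips with 20 to 120 N. Pads are 22 mm wide; open, the fingers measure 114 mm over their backs; the gripper's body (76 mm by 85 mm) begins 54 mm behind the grasp point. The pads swing forward as they close: fully open they stand 13 mm farther back than shut.
Start: joints at [-1.39, 0.521, -0.036, 1.599, 0.021, 1.021, -0.113], TCP at [0.155, 0.605, 0.231] pointing down, gripper open.
Joint ranges: [-2.91, 2.91], [-0.3, 2.13], [-1.5, 1.42], [0.17, 2.43], [-1.26, 4.41], [0.16, 1.93], [-2.52, 2.52]. Speed limits (rad/s): [1.89, 1.89, 2.39, 2.39, 3.01, 3.01, 3.01].

### API

Orientations are given as [roll, pitch, yaw] about the fixed x, y, z axes, in that order (R = Rz(yaw) Ry(pitch) Rx(roll)).
In Python, from workcell import bot gives the robot as it stands.
- The arm moves only by the tool carry_out, never from a script. Its argument "rows" is a list that holds one entry, the list of rows, each a list of 4 numbers: the shift along the tool's x, y, z in m, then the turn about the tool's z in degrees. In form: [[[x, y, z, twist], ...]]. A call has 1 to 12 rows; each row is the pose to reach, as a shift and turn from the pose commanded when the call began, along the tool's axes at that moment; what a row does not reach only later rows make up. A row lasts 1/12 s, in which the tool goes at most 41.7 mm and 7.16 degrees, less where a joint would pass 70% of its speed; a pose out of reach is approached as far as the arm can. A call with a gripper value outside its range is refused whole. "grip" is the finger opening in m, from 0 to 0.0854, set as the call begins (left out, the last holds). The fingers move at their own pace and stop on an object; "grip_force" is the grip in N (left out, the last holds). Time passes only in rows, so rows that repeat a pose let the fingers close. It gives the time, the measured TCP pose, the force, the opening and the grip force at its end, in the units of the state.
- bot.observe(): the state, without advancing time (a new reading comes with each control period).
- bot.grab_frame(name): name is "scene" or "side" or "wrist"; returns a dict with "pixels" (384x512x3 uint8, red, green, blue), "K" (3x3 intrinsics, pixels), "k1" (the pictures are not rectified: a ray, as slopes to the right and down, at radius r is drawn at 1 + k1 r^2 times it, then the intrinsics apply), "pose" (4x4, takes a point from camera to world coordinates). Camera axes: x right, y down, z forward; pixel columns grow to the right and rows downward; lengths in m; the calibration is good to about 2 mm. A picture is of the moment at which its call begins. There is no depth.
- bot.job_done(): hands the job in; it is judged then, once.
Trained networks look in a picture, given as the dict that the camera call returned (one of the last four; its "shot" number tells which), for a name from the list of things; names that differ only in an ending like _2 or _b are one class to them, and where a whole thing is asked for, a point or a joint stands for the part that bears it (a point fixed in the world has none). Each returns a list of dicts, best first, with "conf" (0 to 1); they miss things now and then, are a little off and sometimes report something else, mostly with a low value. They report only what shows in the picture. A call takes as long as a camera call.
- bot.look_for(picture, label): "position" ([column, row] in pixels, amid what is visible of it).
- bot.regions_of(picture, label): "region" (384x512 bool, what is visible of it) and "position" ([column, row] in pixels, amid what is visible of it).
- bot.spot_point(picture, label): "position" ([column, row] in pixels: a listed point, or the origin of a listed thing).
The state is a dict: "clock": time; "qpos": joint angles; "qd": joint speeds; "joint_efforts": joint torques, N m; "position": TCP position; "tool_rot": TCP orientation; "force": force on the tool from outside, world axes, zero at the start; "moment": the same for the moment, N m; "grip_width": finger opening in m; "finger_force": force on a finger pad.
Only numpy, scipy, OpenCV 4.12 (cv2) and the standard library are available. Lean on these libraries where they do the work, as an engineer would, in place of code of your own. Each camera call takes 0.05 s, during which the arm holds its last target. There are 200 camera calls.

## Working session

There is one attempt and no reset: what is moved stays moved. The work goes in short steps, Python scripts to look and compute and a tool call to move; the robot and the scene stay as the last step left them, time stands still between calls to the robot, and variables do not carry over. Pictures are saved under pics/ and viewed, at most 10 in all, crops included, and the job is handed in when it is done.

Besides the shell and the picture viewer there is one more tool, called after "Call:" as a command line: name --argument value ..., lists and objects as JSON in quotes. carry_out: Moves the arm, as the interface text tells. Its arguments: {"type":"object","properties":{"rows":{"type":"array","items":{"type":"array","items":{"type":"array","items":{"type":"number"}}}},"grip":{"type":"number"},"grip_force":{"type":"number"}},"required":["rows"]}

```bash
mkdir -p pics; cat > h.py <<'E'
import numpy as np, cv2
from scipy.spatial.transform import Rotation as R
from workcell import bot
def ray(f,px):
    K=np.array(f["K"]);k=f["k1"];T=np.array(f["pose"])
    d=np.array([(px[0]-K[0,2])/K[0,0],(px[1]-K[1,2])/K[1,1]]);u=d.copy()
    for _ in range(20): u=d/(1+k*(u@u))
    v=T[:3,:3]@np.array([u[0],u[1],1]);return T[:3,3],v/np.linalg.norm(v)
def onz(f,px,z):
    o,v=ray(f,px);return o+v*(z-o[2])/v[2]
def tri(rs):
    A=np.zeros((3,3));b=np.zeros(3)
    for o,v in rs:
        P=np.eye(3)-np.outer(v,v);A+=P;b+=P@o
    p=np.linalg.solve(A,b);return p,[np.linalg.norm((np.eye(3)-np.outer(v,v))@(p-o)) for o,v in rs]
def proj(f,p):
    T=np.linalg.inv(np.array(f["pose"]));q=T[:3,:3]@p+T[:3,3];u=q[:2]/q[2];u=u*(1+f["k1"]*(u@u));K=np.array(f["K"])
    return np.array([K[0,0]*u[0]+K[0,2],K[1,1]*u[1]+K[1,2]])
def save(f,n): cv2.imwrite("pics/"+n,cv2.cvtColor(f["pixels"],cv2.COLOR_RGB2BGR))
E
python3 - <<'E'
from h import *
np.set_printoptions(precision=4,suppress=True)
s=bot.observe();print({k:np.round(v,4) for k,v in s.items()})
F={n:bot.grab_frame(n) for n in("scene","side","wrist")}
for n,f in F.items(): save(f,n+"0.png"); print(n,f["K"][0][0],f["k1"],np.array(f["pose"])[:3,3],np.array(f["pose"])[:3,2])
for l in["lever_root","lever_tip","clamp_pivot","shaker","bar","bar_mouth","bar_tail","tray","wrench"]:
    rs=[]
    for n,f in F.items():
        for d in bot.spot_point(f,l)[:1]:
            print(l,n,np.round(d["position"],1),round(d["conf"],2),onz(f,d["position"],{"bar_mouth":.0175,"bar_tail":.0175,"clamp_pivot":.095,"lever_root":.095,"lever_tip":.155}.get(l,0.003)))
            if d["conf"]>.4: rs.append(ray(f,d["position"]))
    if len(rs)>1: print("   tri",*tri(rs))
cv2.imwrite("pics/both0.png",cv2.resize(cv2.cvtColor(np.vstack([F["scene"]["pixels"],F["side"]["pixels"]]),cv2.COLOR_RGB2BGR),(400,600)))
E
```

```text
{'clock': np.float64(0.0), 'qpos': array([-1.3902,  0.522 , -0.0363,  1.6   ,  0.0212,  1.0211, -0.1128]), 'qd': array([-0.0002, -0.0005, -0.0009, -0.0004, -0.0007,  0.0007,  0.0013]), 'joint_efforts': array([ -0.0017, -92.7129,   1.9792, -36.9918,   0.0178,   0.0083,
         0.0001]), 'position': array([0.155 , 0.6051, 0.2307]), 'tool_rot': array([-3.1405,  0.    ,  2.8908]), 'force': array([-0.1814,  0.1785, -0.229 ]), 'moment': array([-0.0025,  0.0056, -0.0048]), 'finger_force': np.float64(0.0), 'grip_width': np.float64(0.0853)}
scene 458.7386686270706 -0.0634827782285355 [ 1.2857 -0.6029  1.3144] [-0.4679  0.3836 -0.7962]
side 494.32039930566094 0.05659938770466217 [ 0.1841 -1.2274  1.1052] [ 0.2395  0.7602 -0.604 ]
wrist 320.1326262344213 -0.04354125316292646 [0.0744 0.6268 0.3728] [ 0.3124 -0.0811 -0.9465]
lever_root scene [267.2 159.1] 0.55 [0.4713 0.1131 0.095 ]
lever_root side [223.7 191. ] 0.4 [0.4791 0.0932 0.095 ]
lever_tip scene [269.  159.9] 0.41 [0.5181 0.0802 0.155 ]
lever_tip side [245.6 265.2] 0.72 [ 0.4386 -0.323   0.155 ]
   tri [ 0.4772  0.0515 -0.0497] [np.floa
[... 872 characters left out ...]
274751814067583), np.float64(0.00040274751814073573)]
bar_tail scene [162.6 270.9] 0.65 [ 0.5605 -0.4023  0.0175]
bar_tail side [236.5 158. ] 0.73 [0.6043 0.3959 0.0175]
   tri [ 0.57   -0.3474  0.3629] [np.float64(0.18649404946101442), np.float64(0.18649404946101403)]
tray scene [193.  247.7] 0.75 [ 0.5454 -0.2753  0.003 ]
tray side [278.7 285.8] 0.96 [ 0.5504 -0.2873  0.003 ]
   tri [ 0.5489 -0.2797  0.0016] [np.float64(0.005659961695023911), np.float64(0.005659961695023949)]
wrench scene [210.3 261.9] 0.57 [ 0.6254 -0.2633  0.003 ]
wrench side [300.7 276.7] 0.85 [ 0.6262 -0.2714  0.003 ]
   tri [ 0.6263 -0.2653  0.0001] [np.float64(0.003160341875671651), np.float64(0.0031603418756715315)]
```

View pics/scene0.png

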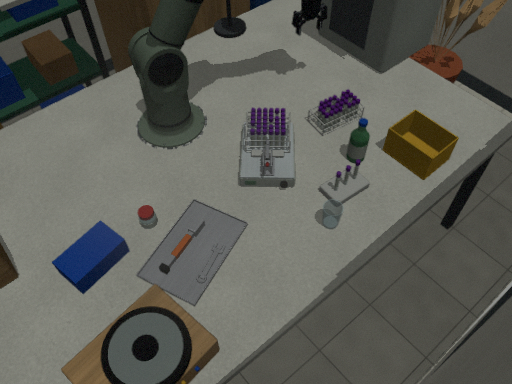

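View pics/side0.png

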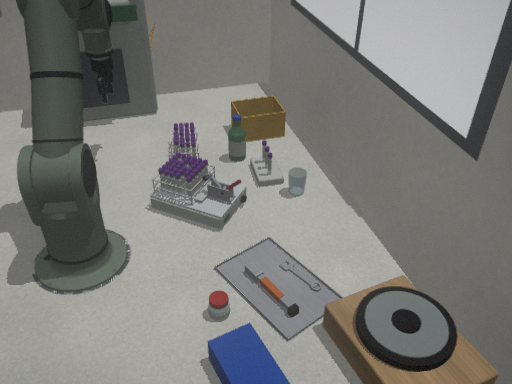

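The pictures show the bar with its orange grip at scene (182,240), socket end at about (200,222) and cap at (165,269). The shaker's red lever is at side (233,185), with its pivot at about (0.486, 0.098). The tool can't tilt, so I'll grip the bar near its tail with low force and let it droop in the pads. First I'll fly over the bar.

```bash
cat >> h.py <<'E'
def rel(pts,base=None,yaw0=None):
    """pts: list of (x,y,z,yaw_rad) world -> tool shift rows"""
    s=bot.observe(); p=np.array(s["position"]) if base is None else np.array(base); r=s["tool_rot"]
    M=R.from_euler("xyz",[np.pi,0,r[2] if yaw0 is None else yaw0]).as_matrix()
    for q in pts:
        d=M.T@(np.array(q[:3])-p); w=(q[3]-(r[2] if yaw0 is None else yaw0)+np.pi)%(2*np.pi)-np.pi
        print(np.round(d,3),"twist",round(-np.degrees(w),1))
E
python3 - <<'E'
from h import *
np.set_printoptions(precision=4,suppress=True)
rel([(.45,.42,.31,2.6),(.6,.1,.31,2.2),(.55,-.27,.28,1.95)])
fs=bot.grab_frame("scene");fd=bot.grab_frame("side")
for l,z in[("foam_block",0),("tube_rack",0),("spray_bottle",0),("beaker",0),("specimen_jar",0),("glove_box",0)]:
    print(l,[onz(f,d["position"],z)[:2] for f in(fs,fd) for d in bot.spot_point(f,l)[:1]])
for n,f in(("s",fs),("d",fd)):
    hsv=cv2.cvtColor(f["pixels"],cv2.COLOR_RGB2HSV)
    m=(cv2.inRange(hsv,(0,120,60),(6,255,255))|cv2.inRange(hsv,(172,120,60),(180,255,255)))
    x0,y0=(250,130) if n=="s" else(200,160)
    ys,xs=np.nonzero(m[y0:y0+60,x0:x0+50]);print(n,[(x+x0,y+y0) for x,y in zip(xs,ys)])
E
```

```text
[-0.332 -0.106 -0.079] twist 16.7
[-0.556 -0.379 -0.079] twist 39.6
[-0.6   -0.75  -0.049] twist 53.9
foam_block [array([0.6921, 0.3035])]
tube_rack [array([0.4194, 0.5203]), array([0.4196, 0.5132])]
spray_bottle [array([0.6123, 0.4231]), array([0.6136, 0.4346])]
beaker [array([0.7772, 0.1387]), array([0.763 , 0.1576])]
specimen_jar [array([ 0.3739, -0.3278]), array([ 0.3601, -0.3243])]
glove_box [array([0.6915, 0.2969]), array([ 0.3736, -0.5515])]
s [(np.int64(267), np.int64(162)), (np.int64(266), np.int64(163)), (np.int64(267), np.int64(163)), (np.int64(268), np.int64(163)), (np.int64(266), np.int64(164)), (np.int64(267), np.int64(164)), (np.int64(268), np.int64(164)), (np.int64(266), np.int64(165)), (np.int64(267), np.int64(165)), (np.int64(268), np.int64(165))]
d [(np.int64(238), np.int64(180)), (np.int64(239), np.int64(180)), (np.int64(239), np.int64(181))]
```

Call:
carry_out --rows '[[[-0.03,-0.01,-0.03,2],[-0.07,-0.02,-0.06,4],[-0.11,-0.03,-0.079,6],[-0.15,-0.042,-0.079,8],[-0.19,-0.055,-0.079,10],[-0.23,-0.068,-0.079,12],[-0.27,-0.082,-0.079,14],[-0.305,-0.1,-0.079,16],[-0.335,-0.125,-0.079,18],[-0.365,-0.15,-0.079,20],[-0.395,-0.177,-0.079,22],[-0.42,-0.205,-0.079,24]]]'

```text
clock: 3.2
position: [0.5115, 0.3024, 0.3103]
tool_rot: [3.141, 0.0, 2.47]
force: [1.1, 0.5, -0.3]
grip_width: 0.0855
finger_force: 0.0
```

```bash
python3 - <<'E'
from h import *
print(bot.observe()["position"],bot.observe()["tool_rot"])
rel([(.6,.1,.31,2.3),(.62,-.05,.31,2.1),(.55,-.27,.28,1.95)])
E
```

```text
[0.51150139 0.30236912 0.31026994] [3.14137091e+00 1.21591788e-04 2.47020443e+00]
[-0.195 -0.103  0.   ] twist 9.8
[-0.304 -0.208  0.   ] twist 21.2
[-0.386 -0.424  0.03 ] twist 29.8
```

Call:
carry_out --rows '[[[-0.035,-0.018,0,2],[-0.07,-0.037,0,4],[-0.105,-0.055,0,6],[-0.14,-0.074,0,8],[-0.17,-0.092,0,9.8],[-0.195,-0.112,0,11.5],[-0.22,-0.14,0,14],[-0.245,-0.17,0,16.5],[-0.272,-0.195,0,19],[-0.3,-0.22,0,21.5],[-0.32,-0.25,0,23],[-0.335,-0.285,0,24]]]'

```text
clock: 4.2
position: [0.5965, -0.1288, 0.31]
tool_rot: [-3.142, 0.0, 2.052]
force: [0.8, -0.6, -0.1]
grip_width: 0.0855
finger_force: 0.0
```

```bash
python3 - <<'E'
from h import *
print(bot.observe()["position"],bot.observe()["tool_rot"])
f=bot.grab_frame("wrist");save(f,"w1.png");print(np.array(f["pose"])[:3])
rel([(.55,-.27,.28,1.95)])
E
```

```text
[ 0.59653261 -0.12883011  0.30997002] [-3.14154549e+00  1.98343078e-04  2.05207150e+00]
[[ 8.86450013e-01  4.38084405e-01  1.49293095e-01  5.57956873e-01]
 [ 4.62824276e-01 -8.38890149e-01 -2.86455942e-01 -5.41499902e-02]
 [-2.51373985e-04  3.23025342e-01 -9.46390282e-01  4.52006033e-01]]
[-0.098 -0.099  0.031] twist 5.3
```

View pics/w1.png

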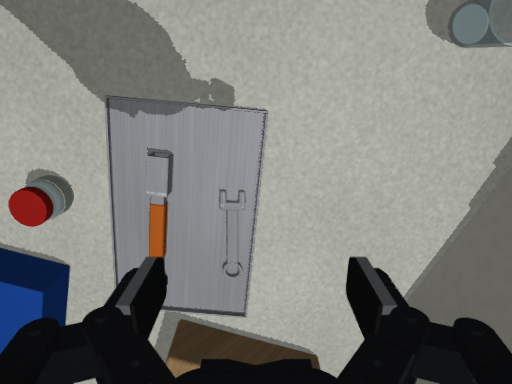

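The wrist view shows the bar running from its socket at (159,151) to the orange grip at (157,205–255). The tray corners are at (107,97), (267,110) and (245,315).

```bash
python3 - <<'E'
from h import *
np.set_printoptions(precision=4,suppress=True)
f=bot.grab_frame("wrist")
hsv=cv2.cvtColor(f["pixels"],cv2.COLOR_RGB2HSV)
m=cv2.inRange(hsv,(5,150,100),(18,255,255));m[:, 200:]=0
ys,xs=np.nonzero(m)
a=[xs[(ys>=k)&(ys<k+4)].mean() for k in(210,235)];print(a,ys.min(),ys.max())
p1=onz(f,(a[0],211.5),.0285);p2=onz(f,(a[1],236.5),.0285);e=onz(f,(a[0],ys.min()),.0285)
mo=onz(f,(159,151),.032)
d=(mo-p2)[:2];print("p",p1,p2,"start(+40)",e,"mouth",mo,"yaw",np.arctan2(*d[::-1]),np.arctan2(*(p1-p2)[1::-1]), np.linalg.norm((mo-e)[:2]))
c=[onz(f,q,.012)[:2] for q in((107,97),(267,110),(245,315))];print(c,np.linalg.norm(c[0]-c[1]),np.linalg.norm(c[2]-c[1]))
E
```

```text
[np.float64(162.3684210526316), np.float64(162.0)] 200 254
p [ 0.5136 -0.2768  0.0285] [ 0.5277 -0.3143  0.0285] start(+40) [ 0.5071 -0.2604  0.0285] mouth [ 0.4777 -0.1959  0.032 ] yaw 1.9708393650236529 1.9317444027925743 0.07092314859639486
[array([ 0.3842, -0.1658]), array([ 0.5827, -0.0846]), array([ 0.7052, -0.3975])] 0.21441621357131693 0.33604510314235614
```

```bash
python3 - <<'E'
from h import *
rel([(.537,-.3346,.15,1.955),(.537,-.3346,.05,1.955)])
E
```

```text
[-0.152 -0.142  0.161] twist 5.1
[-0.152 -0.142  0.261] twist 5.1
```

Call:
carry_out --rows '[[[-0.02,-0.018,0.02,1],[-0.045,-0.042,0.045,2],[-0.07,-0.066,0.07,3],[-0.095,-0.09,0.095,4],[-0.12,-0.113,0.12,5.1],[-0.14,-0.132,0.145,5.1],[-0.152,-0.142,0.16,5.1],[-0.152,-0.142,0.161,5.1]]]' --grip 0.05

```text
clock: 4.97
position: [0.5377, -0.3311, 0.1462]
tool_rot: [-3.138, -0.002, 1.959]
force: [-0.1, 0.5, -0.2]
grip_width: 0.0501
finger_force: 0.0
```

```bash
python3 - <<'E'
from h import *
s=bot.observe();print(s["position"],s["tool_rot"],s["grip_width"])
f=bot.grab_frame("wrist")
im=cv2.cvtColor(f["pixels"],cv2.COLOR_RGB2BGR)
# expected bar axis overlay
u=np.array([np.cos(1.955),np.sin(1.955)]);o=np.array([.522,-.2975])
for t,z in((.11,.032),(.06,.032),(.04,.0285),(-.05,.0285),(-.11,.032)):
    q=proj(f,np.array([*(o+t*u),z]));print(t,q);cv2.circle(im,tuple(int(round(v)) for v in q),3,(0,255,0),-1)
cv2.imwrite("pics/w2.png",im)
E
```

```text
[ 0.53766568 -0.33112872  0.14621491] [-3.13752562e+00 -1.74483968e-03  1.95939154e+00] 0.050089236650255935
0.11 [254.33672442  -6.71917314]
0.06 [254.13200485  67.83345894]
0.04 [254.10133909  95.3369871 ]
-0.05 [253.82261045 203.70919156]
-0.11 [253.6351126  266.31092883]
```

View pics/w2.png

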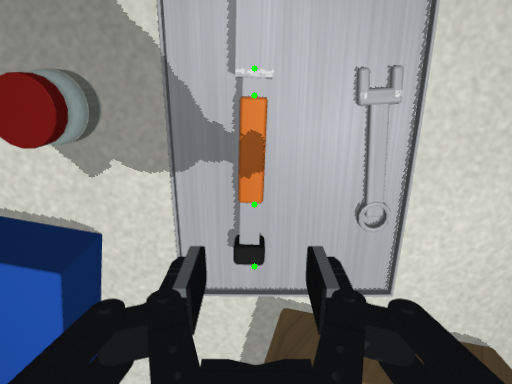

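The overlay matches the bar to within about 2 mm, so I'll descend and grip at the tail end of the orange section with low force.

Call:
carry_out --rows '[[[0,0.001,0.03,1],[0,0.001,0.065,1],[0,0.001,0.095,1],[0,0.001,0.12,1],[0,0.001,0.135,1],[0,0.001,0.145,1],[0,0.001,0.145,1]]]'

```text
clock: 5.6
position: [0.5417, -0.3267, 0.0034]
tool_rot: [-3.141, -0.001, 1.947]
force: [-0.1, 0.4, 0.3]
grip_width: 0.0503
finger_force: 0.0
```

Call:
carry_out --rows '[[[0,0,0,0],[0,0,0,0],[0,0,0,0],[0,0,0,0],[0,0,0,0],[0,0,0,0]]]' --grip 0.0 --grip_force 20

```text
clock: 6.1
position: [0.5421, -0.3282, 0.006]
tool_rot: [3.141, 0.002, 1.947]
force: [-4.5, -0.6, 7.7]
grip_width: 0.0215
finger_force: 20.3
```

Call:
carry_out --rows '[[[0,0,-0.01,0],[0,0,-0.025,0],[0,0,-0.04,0],[0,0,-0.06,0],[0,0,-0.08,0],[0,0,-0.1,0],[0,0,-0.12,0],[0,0,-0.14,0],[0,0,-0.14,0]]]'

```text
clock: 6.85
position: [0.5434, -0.3286, 0.15]
tool_rot: [3.137, 0.005, 1.946]
force: [-0.4, -0.7, -2.2]
grip_width: 0.0217
finger_force: 20.1
```

```bash
python3 - <<'E'
from h import *
s=bot.observe();print(s["clock"],s["position"],s["tool_rot"],s["grip_width"],s["force"],s["moment"])
a=bot.grab_frame("wrist");b=bot.grab_frame("side");c=bot.grab_frame("scene")
crop=lambda f,x,y:cv2.resize(f["pixels"][y:y+120,x:x+160],None,fx=2.5,fy=2.5)
im=np.hstack([crop(b,200,210),crop(c,110,190)])
im=np.vstack([im,np.hstack([cv2.resize(a["pixels"],(400,300)),np.zeros((300,400,3),np.uint8)])])
cv2.imwrite("pics/g1.png",im[:,:,::-1])
E
```

```text
6.85 [ 0.54340575 -0.32856325  0.15001248] [3.13680381 0.00485146 1.94629572] 0.02168695122408932 [-0.37108535 -0.70326472 -2.2156247 ] [-0.1859821  -0.16105355 -0.0393879 ]
```

View pics/g1.png

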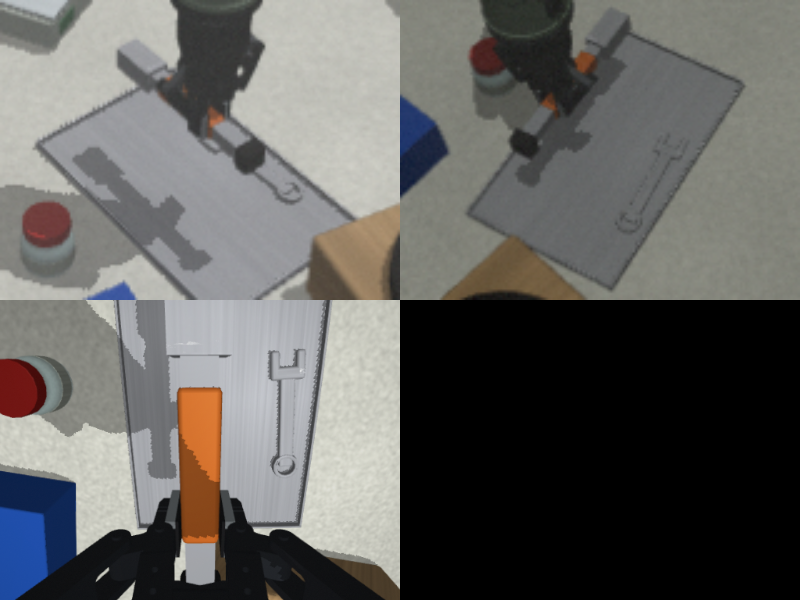

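The grip holds the bar level, so it won't droop by gravity. I'll tilt it by pressing the mouth against the shaker's fixed side face and rising. That needs the shaker's yaw, so I'll zoom in on it.

```bash
python3 - <<'E'
from h import *
np.set_printoptions(precision=4,suppress=True)
b=bot.grab_frame("side");c=bot.grab_frame("scene")
crop=lambda f,x,y:cv2.resize(f["pixels"][y:y+120,x:x+80],None,fx=5,fy=5,interpolation=cv2.INTER_CUBIC)
im=np.hstack([cv2.resize(b["pixels"][145:225,145:255],(440,320),interpolation=cv2.INTER_CUBIC),cv2.resize(c["pixels"][120:200,230:310],(320,320),interpolation=cv2.INTER_CUBIC)])
cv2.imwrite("pics/sh.png",im[:,:,::-1])
pv=np.array([.4855,.0978,.095])
for az in(-40,-44,-48):
    a=np.radians(az);t=pv+np.array([.06*np.cos(a),.06*np.sin(a),.06]);print(az,"tip",proj(c,t),proj(b,t))
    for l in(-1,1):
        q=pv*[1,1,0]+np.array([.035*np.cos(a)-l*.1*np.sin(a)*-1*-1,.035*np.sin(a)+l*.1*np.cos(a),0])
        for z in(0,.06): q[2]=z;print("   corner",l,z,"scene",proj(c,q),"side",proj(b,q))
E
```

```text
-40 tip [266.9041 165.2472] [241.0465 179.7701]
   corner -1 0 scene [239.0602 188.2188] side [222.2591 231.3421]
   corner -1 0.06 scene [238.3443 177.7657] side [221.7034 217.6244]
   corner 1 0 scene [294.0347 187.7437] side [246.5307 198.1511]
   corner 1 0.06 scene [294.934  177.2711] side [246.5107 184.9055]
-44 tip [265.6489 165.2251] [240.4787 180.4321]
   corner -1 0 scene [238.4996 186.6994] side [220.0813 231.1768]
   corner -1 0.06 scene [237.7693 176.2296] side [219.4777 217.4595]
   corner 1 0 scene [293.3922 189.2451] side [247.9536 199.0286]
   corner 1 0.06 scene [294.2753 178.7895] side [247.9628 185.7706]
-48 tip [264.3989 165.1369] [239.831  181.0723]
   corner -1 0 scene [238.0787 185.1574] side [217.9353 230.9109]
   corner -1 0.06 scene [237.3383 174.671 ] side [217.2845 217.1952]
   corner 1 0 scene [292.6126 190.7106] side [249.2792 199.9691]
   corner 1 0.06 scene [293.4753 180.2719] side [249.3156 186.6977]
```

View pics/sh.png

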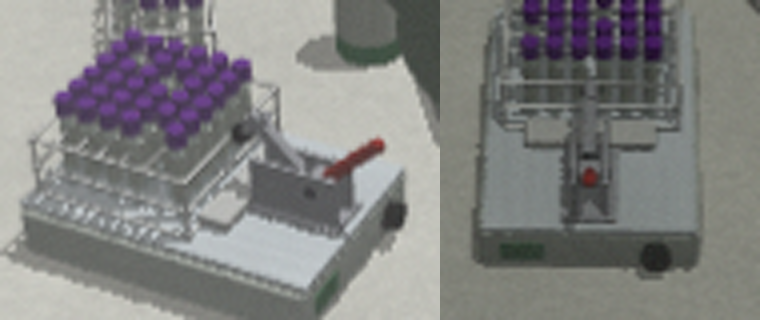

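Shaker yaw is about −41.7°: the front bottom edge runs from (238.8,185.8) to (294.5,186.5) in the scene picture, and the lever is nearly end-on there.

```bash
cat >> h.py <<'E'
AZ=np.radians(-41.7);U=np.array([np.cos(AZ),np.sin(AZ)]);P=np.array([.4855,.0978])
def at(r,z,lat=0,yaw=AZ+np.pi):
    p=P+r*U+lat*np.array([-U[1],U[0]]);return (p[0],p[1],z,yaw)
E
python3 - <<'E'
from h import *
np.set_printoptions(precision=4,suppress=True)
b=bot.grab_frame("side");c=bot.grab_frame("scene")
print(tri([ray(c,(267.3,164)),ray(b,(239.3,181))]), [ *(P+.06*U)])
rel([at(.24,.15),at(.24,.026),at(.195,.026)])
E
```

```text
(array([0.5259, 0.0655, 0.1487]), [np.float64(0.0020015967911206378), np.float64(0.002001596791120825)]) [np.float64(0.5302982909371234), np.float64(0.05788617872073835)]
[ 0.202  0.212 -0.006] twist -26.8
[0.202 0.212 0.118] twist -26.8
[0.242 0.192 0.118] twist -26.8
```

Call:
carry_out --rows '[[[0.02,0.022,-0.006,-3],[0.045,0.048,-0.006,-6],[0.07,0.074,-0.006,-9.5],[0.095,0.1,-0.006,-13],[0.12,0.126,-0.006,-16.5],[0.145,0.152,-0.006,-20],[0.17,0.178,-0.006,-23],[0.19,0.2,0.005,-25.5],[0.202,0.212,0.03,-26.8],[0.202,0.212,0.06,-26.8],[0.202,0.212,0.09,-26.8],[0.202,0.212,0.115,-26.8]]]'

```text
clock: 8.2
position: [0.6639, -0.0614, 0.0266]
tool_rot: [-3.14, -0.001, 2.415]
force: [-0.0, 0.3, -3.3]
grip_width: 0.0216
finger_force: 20.2
```

```bash
python3 - <<'E'
from h import *
np.set_printoptions(precision=4,suppress=True)
s=bot.observe();print(s["clock"],s["position"],s["tool_rot"],s["force"],s["grip_width"])
rel([at(.195,.026,.0015),at(.182,.026,.0015)])
f=bot.grab_frame("wrist");save(f,"w3.png")
E
```

```text
8.2 [ 0.6639 -0.0614  0.0266] [-3.1403 -0.0014  2.4149] [-0.0101  0.3452 -3.2543] 0.021597515343891042
[0.044 0.002 0.001] twist 0.1
[0.057 0.002 0.001] twist 0.1
```

View pics/w3.png

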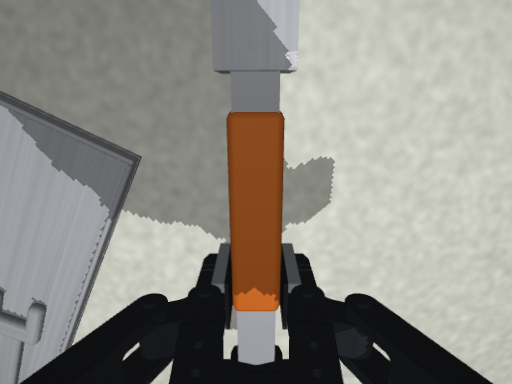

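The bar sits straight in the grip and is clear of the tray corner at (140,157). I'll press the mouth forward against the shaker face.

Call:
carry_out --rows '[[[0.02,0.002,0,0],[0.04,0.002,0,0],[0.05,0.002,0,0],[0.056,0.002,0,0],[0.06,0.002,0,0],[0.063,0.002,0,0]]]'

```text
clock: 8.75
position: [0.6194, -0.0187, 0.0298]
tool_rot: [3.141, 0.001, 2.414]
force: [0.7, 0.1, -3.9]
grip_width: 0.0215
finger_force: 20.6
```

Call:
carry_out --rows '[[[0.003,0,0,0],[0.006,0,0,0],[0.009,0,0,0],[0.011,0,0,0],[0.011,0,0,0]]]'

```text
clock: 9.17
position: [0.6156, -0.0155, 0.0312]
tool_rot: [3.138, 0.011, 2.411]
force: [19.8, -18.5, -2.5]
grip_width: 0.0214
finger_force: 20.4
```

Call:
carry_out --rows '[[[-0.012,0,0,0],[-0.014,0,0.008,0],[-0.014,0,0.014,0],[-0.006,0,0.014,0],[0,0,0.014,0],[0.001,0,0.014,0],[0.001,0,0.009,0],[0.001,0,0.002,0],[0.001,0,-0.005,0],[0.002,0,-0.012,0],[0.002,0,-0.019,0],[0.003,0,-0.025,0]]]'

```text
clock: 10.17
position: [0.608, -0.0086, 0.0546]
tool_rot: [-3.141, -0.0, 2.415]
force: [0.8, -1.2, -3.4]
grip_width: 0.0219
finger_force: 19.8
```

```bash
python3 - <<'E'
from h import *
np.set_printoptions(precision=4,suppress=True)
s=bot.observe();print(s["clock"],s["position"],s["tool_rot"],s["force"],s["moment"],s["grip_width"])
f=bot.grab_frame("wrist");b=bot.grab_frame("side")
im=np.hstack([cv2.resize(f["pixels"],(400,300)),cv2.resize(b["pixels"][150:255,175:315],(400,300),interpolation=cv2.INTER_CUBIC)])
cv2.imwrite("pics/t1.png",im[:,:,::-1])
E
```

```text
10.1667 [ 0.608  -0.0086  0.0546] [-3.1414 -0.0004  2.4146] [ 0.7964 -1.1668 -3.4334] [-0.409  -0.3813 -0.038 ] 0.02185296776914597
```

View pics/t1.png

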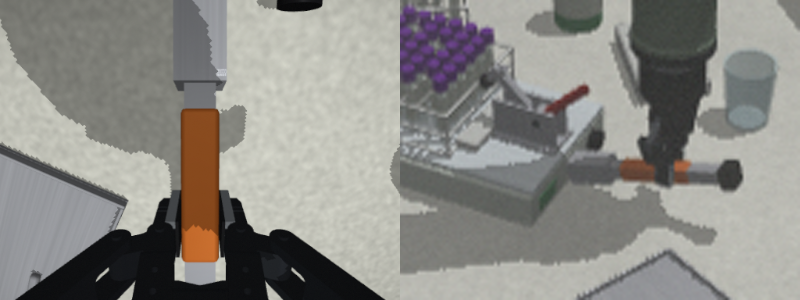

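The width ratio in the wrist view shows the bar now tilted about 20° mouth-down. I'll continue by pushing forward while rising.

Call:
carry_out --rows '[[[0.003,0,-0.008,0],[0.007,0,-0.014,0],[0.011,0,-0.018,0],[0.015,0,-0.022,0],[0.019,0,-0.027,0],[0.023,0,-0.032,0],[0.027,0,-0.038,0]]]'

```text
clock: 10.85
position: [0.5908, 0.0071, 0.0936]
tool_rot: [3.139, 0.006, 2.413]
force: [10.4, -9.7, 4.3]
grip_width: 0.0218
finger_force: 19.6
```

```bash
cat >> h.py <<'E'
def tilt(f):
    """widths (px, full) of the orange grip per row: top/bottom, rows"""
    hsv=cv2.cvtColor(f["pixels"],cv2.COLOR_RGB2HSV);m=cv2.inRange(hsv,(5,130,60),(18,255,255));m[:,:170]=0;m[:,340:]=0
    ys=np.nonzero((m>0).sum(1)>20)[0];w=lambda y:(m[y]>0).sum()
    K=np.array(f["K"]);T=np.array(f["pose"]);out=[]
    # 3D of two grip-end points from width 22 mm (approx, depth along camera z)
    for y in(ys.min()+6,ys.max()-25):
        xs=np.nonzero(m[y])[0];z=K[0,0]*.022/(xs.max()-xs.min()+1);o,v=ray(f,(xs.mean(),y));out.append(o+v*z/(v@T[:3,2]))
    a,b=out;d=a-b;print("rows",ys.min(),ys.max(),"w",w(ys.min()+6),w(ys.max()-25),"tilt deg",np.degrees(np.arctan2(-d[2],np.linalg.norm(d[:2]))),"far",a,"near",b)
E
python3 - <<'E'
from h import *
np.set_printoptions(precision=4,suppress=True)
s=bot.observe();print(s["clock"],s["position"],s["force"],s["moment"],"r",(s["position"][:2]-P)@U)
f=bot.grab_frame("wrist");tilt(f);w3=dict(f);w3["pixels"]=cv2.imread("pics/w3.png")[:,:,::-1].copy();tilt(w3)
E
```

```text
10.85 [0.5908 0.0071 0.0936] [10.4125 -9.7192  4.3106] [-2.2321 -2.3467  0.0444] r 0.13896138059576404
rows 163 354 w 42 49 tilt deg 37.04319265312932 far [0.5597 0.0355 0.0724] near [ 0.6062 -0.0059  0.1194]
rows 112 310 w 57 48 tilt deg 1.1384557383852099 far [0.5372 0.0552 0.1088] near [0.5932 0.0054 0.1102]
```

Tilt is about 37°, with the grip now near bar x = −20 mm. I'll back off, rise, and line up in front of the lever tip.

Call:
carry_out --rows '[[[-0.015,0,-0.003,0],[-0.035,0,-0.012,0],[-0.055,0,-0.028,0],[-0.072,0,-0.05,0],[-0.082,0,-0.078,0],[-0.086,0,-0.105,0],[-0.086,0,-0.13,0],[-0.086,0,-0.15,0],[-0.08,0,-0.156,0],[-0.07,0,-0.156,0],[-0.06,0,-0.156,0],[-0.055,0,-0.156,0]]]'

```text
clock: 11.9
position: [0.6274, -0.0259, 0.2466]
tool_rot: [-3.14, -0.003, 2.416]
force: [0.3, -0.3, -3.6]
grip_width: 0.0214
finger_force: 20.3
```

```bash
python3 - <<'E'
from h import *
np.set_printoptions(precision=4,suppress=True)
s=bot.observe();p=s["position"];print(s["clock"],p,s["tool_rot"],s["force"],s["moment"],"r",(p[:2]-P)@U,"lat",(p[:2]-P)@[-U[1],U[0]])
f=bot.grab_frame("wrist");tilt(f)
b=bot.grab_frame("side");c=bot.grab_frame("scene")
rt,zt=(p[:2]-P)@U,p[2]
ims=[]
for g,x,y in((b,195,130),(c,235,120)):
    im=cv2.resize(g["pixels"][y:y+75,x:x+66],None,fx=6,fy=6,interpolation=cv2.INTER_CUBIC)
    q=lambda r,z,l=0:tuple(int(round(v)) for v in (proj(g,np.array([*(P+r*U+l*np.array([-U[1],U[0]])),z]))-[x,y]+.5)*6)
    lat=(p[:2]-P)@[-U[1],U[0]]
    for t in(.13,.08,0): 
        print(t,[v/6 for v in q(rt-t*.8,zt+.008-t*.6,lat)]);cv2.circle(im,q(rt-t*.8,zt+.008-t*.6,lat),3,(0,255,0),-1)
    for sL in(0,.085): cv2.circle(im,q(.707*sL,.095+.707*sL),3,(0,255,255),-1)
    ims.append(im)
cv2.imwrite("pics/a1.png",np.hstack(ims)[:,:,::-1])
E
```

```text
11.9 [ 0.6274 -0.0259  0.2466] [-3.1401 -0.0026  2.4157] [ 0.3405 -0.2791 -3.6125] [ 0.0181 -0.0246  0.0243] r 0.1882597008347215 lat 0.0020786625278394893
rows 163 354 w 42 49 tilt deg 36.56853312686238 far [0.5961 0.0026 0.2258] near [ 0.6431 -0.0388  0.2722]
0.13 [53.166666666666664, 46.666666666666664]
0.08 [64.5, 42.166666666666664]
0 [83.5, 34.5]
0.13 [32.5, 47.0]
0.08 [32.333333333333336, 50.5]
0 [32.166666666666664, 56.333333333333336]
```

View pics/a1.png

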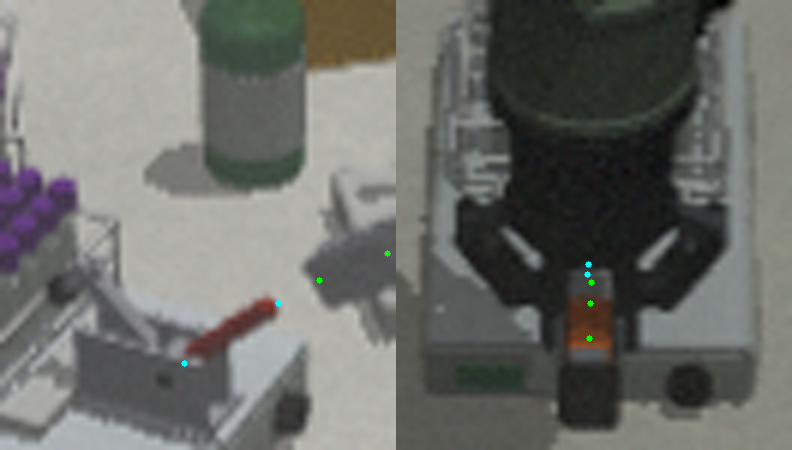

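In the side crop the socket mouth is at (312,285), about 35 mm beyond the lever tip at (273,303) and 2 mm low of the lever axis. In the scene crop it is about 1 mm left of the lever. I'll correct both and slide on.

Call:
carry_out --rows '[[[0,0.001,-0.003,0],[0.007,0.001,0.004,0],[0.015,0.001,0.012,0],[0.022,0.001,0.019,0],[0.027,0.001,0.024,0],[0.032,0.001,0.029,0],[0.035,0.001,0.032,0]]]'

```text
clock: 12.63
position: [0.6034, -0.0033, 0.2156]
tool_rot: [-3.141, -0.001, 2.414]
force: [0.3, -0.2, -2.3]
grip_width: 0.0216
finger_force: 20.3
```

Call:
carry_out --rows '[[[0.005,0,0.005,0],[0.01,0,0.01,0],[0.014,0,0.013,0],[0.018,0,0.017,0],[0.02,0,0.019,0],[0.02,0,0.019,0]]]'

```text
clock: 13.13
position: [0.5886, 0.01, 0.1969]
tool_rot: [-3.141, -0.001, 2.415]
force: [0.7, 0.7, -2.8]
grip_width: 0.0217
finger_force: 20.3
```

```bash
python3 - <<'E'
from h import *
np.set_printoptions(precision=4,suppress=True)
s=bot.observe();p=s["position"];print(s["clock"],p,s["force"],s["moment"],"r",(p[:2]-P)@U,"lat",(p[:2]-P)@[-U[1],U[0]])
tilt(bot.grab_frame("wrist"))
b=bot.grab_frame("side");c=bot.grab_frame("scene")
cv2.imwrite("pics/a2.png",np.hstack([cv2.resize(g["pixels"][y:y+75,x:x+66],None,fx=6,fy=6,interpolation=cv2.INTER_CUBIC) for g,x,y in((b,195,130),(c,235,120))])[:,:,::-1])
E
```

```text
13.1333 [0.5886 0.01   0.1969] [ 0.7325  0.6624 -2.808 ] [ 0.0415 -0.0098  0.0158] r 0.13541972772921207 lat 0.003045335399463875
rows 163 354 w 42 49 tilt deg 36.68949683608936 far [0.5573 0.0384 0.176 ] near [ 0.6042 -0.003   0.2226]
```

View pics/a2.png

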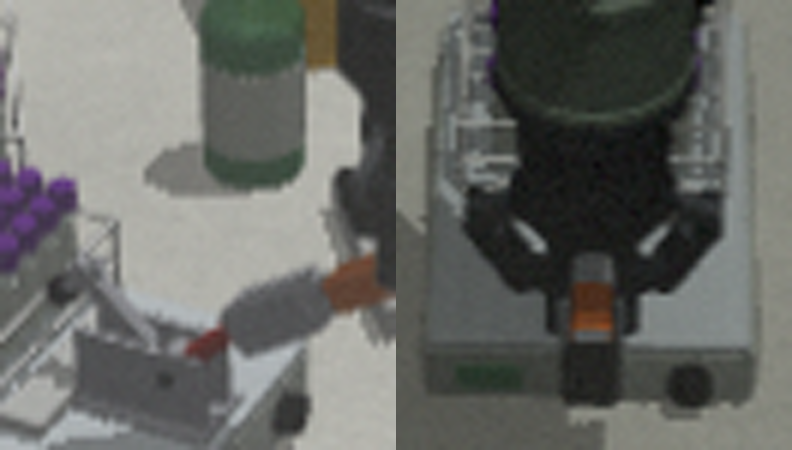

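The socket is on the lever by about 45 mm: mouth at (225,330), with red still visible from 190 to 225, and no contact force. I'll nudge it 3 mm further and then swing along the arc about the pivot.

Call:
carry_out --rows '[[[0.002,0,0.002,0],[0.002,0,0.002,0],[-0.004,0,0.01,0],[-0.01,0,0.018,0],[-0.016,0,0.027,0],[-0.022,0,0.037,0],[-0.0265,0,0.047,0],[-0.031,0,0.057,0],[-0.0345,0,0.067,0],[-0.0375,0,0.077,0]]]'

```text
clock: 14.12
position: [0.6173, -0.0156, 0.1192]
tool_rot: [-3.141, -0.0, 2.414]
force: [-5.6, 3.8, 4.4]
grip_width: 0.0217
finger_force: 21.2
```

```bash
python3 - <<'E'
from h import *
np.set_printoptions(precision=4,suppress=True)
s=bot.observe();p=s["position"];print(s["clock"],p,s["force"],s["moment"],"r",(p[:2]-P)@U,"lat",(p[:2]-P)@[-U[1],U[0]])
tilt(bot.grab_frame("wrist"))
E
```

```text
14.1167 [ 0.6173 -0.0156  0.1192] [-5.6324  3.8086  4.388 ] [ 1.0429  1.1575 -0.0024] r 0.17383587016961372 lat 0.002953579210234758
rows 151 332 w 53 45 tilt deg 0.3811013970110213 far [0.5762 0.0219 0.1305] near [ 0.632  -0.0278  0.131 ]
```

Call:
carry_out --rows '[[[0.001,0,0.008,0],[0.001,0,0.016,0],[0.001,0,0.024,0],[0.001,0,0.032,0],[0.001,0,0.04,0],[0.001,0,0.044,0],[0.001,0,0.044,0]]]'

```text
clock: 14.75
position: [0.6182, -0.0166, 0.0761]
tool_rot: [3.141, 0.004, 2.413]
force: [7.4, -6.2, -0.4]
grip_width: 0.0215
finger_force: 21.7
```

```bash
python3 - <<'E'
from h import *
np.set_printoptions(precision=4,suppress=True)
s=bot.observe();p=s["position"];print(s["clock"],p,s["force"],s["moment"],"r",(p[:2]-P)@U,"lat",(p[:2]-P)@[-U[1],U[0]])
tilt(bot.grab_frame("wrist"))
b=bot.grab_frame("side");c=bot.grab_frame("scene")
cv2.imwrite("pics/a3.png",np.hstack([cv2.resize(g["pixels"][y:y+75,x:x+66],None,fx=6,fy=6,interpolation=cv2.INTER_CUBIC) for g,x,y in((b,195,145),(c,235,120))])[:,:,::-1])
E
```

```text
14.75 [ 0.6182 -0.0166  0.0761] [ 7.3535 -6.248  -0.3809] [-1.3205 -1.6837 -0.0319] r 0.17517647267687408 lat 0.0027935622667256826
rows 172 328 w 59 45 tilt deg -12.892596080442996 far [0.5804 0.0179 0.103 ] near [ 0.6314 -0.0276  0.0873]
```

View pics/a3.png

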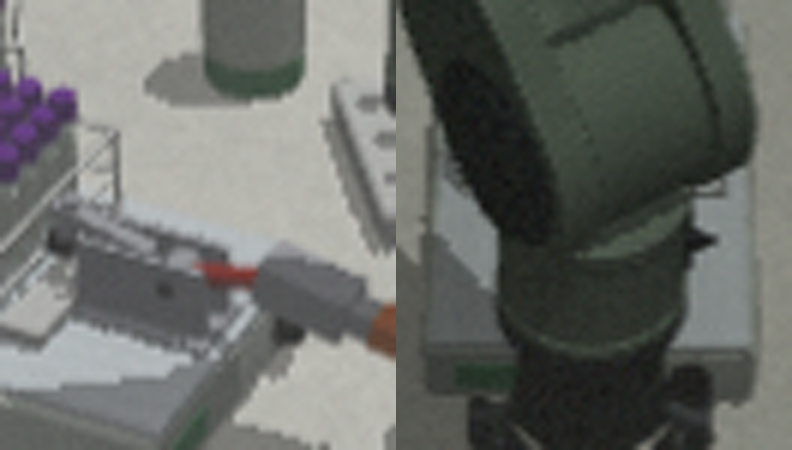

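The red lever now runs nearly level from (200,268) to the socket mouth at about (258,277), and the jaw is down. I've now viewed 11 pictures, one over the limit of 10, so I'll work from numbers only. I'll check the lever's slope and the mouth depth that way.

```bash
python3 - <<'E'
from h import *
np.set_printoptions(precision=2,suppress=True)
b=bot.grab_frame("side")
n=np.array([-U[1],U[0]])
for a in(0,.1,.2):
    print(a,[proj(b,np.array([*(P+x*np.cos(a)*U),.095+x*np.sin(a)])) for x in(.02,.04,.055,.065,.075)])
hsv=cv2.cvtColor(b["pixels"],cv2.COLOR_RGB2HSV)
m=(cv2.inRange(hsv,(0,100,50),(8,255,255))|cv2.inRange(hsv,(170,100,50),(180,255,255)))[180:200,220:250]
ys,xs=np.nonzero(m)
for x in np.unique(xs): print(x+220,ys[xs==x].mean()+180,(xs==x).sum(),end="; ")
E
```

```text
0 [array([230.42, 191.44]), array([235.67, 192.97]), array([239.63, 194.13]), array([242.29, 194.9 ]), array([244.96, 195.68])]
0.1 [array([230.38, 190.96]), array([235.6 , 192.01]), array([239.55, 192.81]), array([242.19, 193.34]), array([244.85, 193.88])]
0.2 [array([230.29, 190.47]), array([235.42, 191.03]), array([239.31, 191.46]), array([241.92, 191.74]), array([244.54, 192.03])]
229 189.5 2; 230 190.0 3; 231 190.0 3; 232 190.0 3; 233 190.5 2; 234 190.5 2; 235 190.5 2; 236 190.5 2; 237 190.0 1;
```

The numbers put the lever at about 0.2 rad above level, close to the dead point but not home. I'll push lower.

Call:
carry_out --rows '[[[0,0,0.006,0],[0,0,0.012,0],[0,0,0.018,0],[0,0,0.023,0],[0,0,0.027,0],[0,0,0.027,0]]]'

```text
clock: 15.45
position: [0.616, -0.0148, 0.0484]
tool_rot: [-3.141, -0.0, 2.414]
force: [-0.0, -0.9, -1.8]
grip_width: 0.0215
finger_force: 21.5
```

```bash
cat >> h.py <<'E'
def red(b):
    hsv=cv2.cvtColor(b["pixels"],cv2.COLOR_RGB2HSV)
    m=(cv2.inRange(hsv,(0,100,50),(8,255,255))|cv2.inRange(hsv,(170,100,50),(180,255,255)))[175:205,222:256]
    ys,xs=np.nonzero(m)
    print("red",[(int(x)+222,round(ys[xs==x].mean()+175,1),int((xs==x).sum())) for x in np.unique(xs)])
def st():
    s=bot.observe();p=s["position"];print(s["clock"],p,s["force"],s["moment"],"r",(p[:2]-P)@U,"lat",(p[:2]-P)@[-U[1],U[0]],s["grip_width"])
E
python3 - <<'E'
from h import *
np.set_printoptions(precision=4,suppress=True)
st();tilt(bot.grab_frame("wrist"));red(bot.grab_frame("side"))
E
```

```text
15.45 [ 0.616  -0.0148  0.0484] [-0.0062 -0.9459 -1.8439] [-0.11   -0.0313  0.0143] r 0.17235840083140036 lat 0.0027914545784243072 0.021538156080531553
rows 181 322 w 61 47 tilt deg -15.227310373465501 far [0.5799 0.0184 0.0803] near [ 0.6242 -0.021   0.0642]
red [(230, np.float64(191.0), 3), (231, np.float64(191.5), 2), (232, np.float64(192.0), 3), (233, np.float64(192.0), 3), (234, np.float64(192.5), 2), (235, np.float64(192.5), 2), (236, np.float64(193.0), 3), (237, np.float64(193.0), 3)]
```

The lever now reads level (image slope 0.29, and the rows match the home projection), and the load has gone. I'll draw the bar off straight along the lever.

Call:
carry_out --rows '[[[-0.004,0,0,0],[-0.01,0,0,0],[-0.018,0,0,0],[-0.027,0,0,0],[-0.036,0,0,0],[-0.046,0,0,0],[-0.056,0,0,0],[-0.066,0,0,0],[-0.076,0,0,0],[-0.086,0,-0.005,0],[-0.09,0,-0.02,0],[-0.09,0,-0.045,0]]]'

```text
clock: 16.55
position: [0.6831, -0.0759, 0.0926]
tool_rot: [-3.139, -0.002, 2.413]
force: [0.4, 1.2, -2.4]
grip_width: 0.0216
finger_force: 21.3
```

```bash
python3 - <<'E'
from h import *
np.set_printoptions(precision=4,suppress=True)
st();tilt(bot.grab_frame("wrist"));red(bot.grab_frame("side"))
# bar yaw target = tray yaw 1.944; bar origin target
u=np.array([np.cos(1.944),np.sin(1.944)]);o=np.array([.522,-.2975])
g=o-.02*u; rel([(*g,.12,1.944),(*g,.05,1.944)])
E
```

```text
16.55 [ 0.6831 -0.0759  0.0926] [ 0.4282  1.1853 -2.4364] [-0.0578  0.0173  0.0128] r 0.2630854554505409 lat 0.0017488397894011576 0.021636833520012375
rows 180 322 w 61 46 tilt deg -17.033734889669596 far [ 0.6468 -0.0425  0.1244] near [ 0.6926 -0.0837  0.1055]
red [(230, np.float64(191.0), 3), (231, np.float64(191.5), 2), (232, np.float64(192.0), 3), (233, np.float64(192.0), 3), (234, np.float64(192.5), 2), (235, np.float64(192.5), 2), (236, np.float64(193.0), 3), (237, np.float64(193.0), 3), (238, np.float64(193.5), 2), (239, np.float64(194.0), 3), (240, np.float64(194.0), 3), (241, np.float64(194.5), 2), (242, np.float64(195.0), 3), (243, np.float64(195.0), 3), (244, np.float64(195.0), 3), (245, np.float64(195.5), 2), (246, np.float64(195.5), 2)]
[-0.043 -0.284 -0.022] twist 26.9
[-0.043 -0.284  0.048] twist 26.9
```

The bar is off and the lever is home, with its full red length level. I'll carry the bar over the tray.

Call:
carry_out --rows '[[[-0.002,-0.015,-0.02,2],[-0.007,-0.04,-0.03,5],[-0.012,-0.07,-0.03,8],[-0.016,-0.1,-0.03,11],[-0.02,-0.13,-0.03,14],[-0.025,-0.16,-0.03,17],[-0.029,-0.19,-0.03,20],[-0.034,-0.22,-0.03,23],[-0.037,-0.245,-0.03,25.5],[-0.038,-0.265,-0.03,26.9],[-0.039,-0.279,-0.03,26.9],[-0.039,-0.282,-0.03,26.9]]]'

```text
clock: 17.65
position: [0.523, -0.3141, 0.1244]
tool_rot: [-3.14, 0.001, 1.942]
force: [-0.1, -1.0, -2.5]
grip_width: 0.0213
finger_force: 21.4
```

```bash
python3 - <<'E'
from h import *
np.set_printoptions(precision=4,suppress=True)
st();f=bot.grab_frame("wrist");tilt(f)
u=np.array([np.cos(1.944),np.sin(1.944)]);o=np.array([.522,-.2975]);g=o-.015*u
rel([(*g,.007,1.944)])
n=np.array([-u[1],u[0]]);c=np.array([.5447,-.2817])
p=bot.observe()["position"][:2];print("tray xy of grip",(p-c)@u,(p-c)@n,"yaw",bot.observe()["tool_rot"][2])
E
```

```text
17.65 [ 0.523  -0.3141  0.1244] [-0.1472 -1.0484 -2.4711] [-0.0423 -0.0259  0.0128] r 0.3020199379220463 lat -0.2826167762944753 0.021267122595143375
rows 181 322 w 61 47 tilt deg -15.154630719674033 far [ 0.5055 -0.268   0.1562] near [ 0.5269 -0.3233  0.1402]
[0.    0.004 0.117] twist -0.1
tray xy of grip -0.02156705429771447 0.03089439406510444 yaw 1.942745406135691
```

Call:
carry_out --rows '[[[0.004,0.001,0.025,0],[0.006,0.001,0.055,0],[0.006,0.001,0.075,0],[0.006,0.001,0.085,0],[0.006,0.001,0.091,0],[0.006,0.001,0.096,0],[0.006,0.001,0.101,0],[0.006,0.001,0.105,0],[0.006,0.001,0.109,0],[0.006,0.001,0.112,0],[0.006,0.001,0.115,0],[0.006,0.001,0.115,0]]]'

```text
clock: 18.7
position: [0.524, -0.3053, 0.009]
tool_rot: [-3.142, 0.0, 1.945]
force: [0.7, 0.9, -2.2]
grip_width: 0.0218
finger_force: 21.3
```

```bash
python3 - <<'E'
from h import *
np.set_printoptions(precision=4,suppress=True)
st();tilt(bot.grab_frame("wrist"))
E
```

```text
18.7 [ 0.524  -0.3053  0.009 ] [ 0.7317  0.913  -2.233 ] [ 0.0098 -0.2718  0.0965] r 0.29685503822663184 lat -0.2753569001952686 0.021781073113839963
rows 158 336 w 54 45 tilt deg -1.6609253921185019 far [ 0.5045 -0.2553  0.0236] near [ 0.5319 -0.3245  0.0214]
```

Call:
carry_out --rows '[[[0,0,0.002,0],[0,0,0.004,0],[0,0,0.005,0],[0,0,0.005,0]]]'

```text
clock: 19.08
position: [0.5244, -0.3061, 0.0062]
tool_rot: [3.14, 0.001, 1.944]
force: [-7.4, 5.8, 33.1]
grip_width: 0.0211
finger_force: 26.9
```

Call:
carry_out --rows '[[[0,0,0,0],[0,0,0,0],[0,0,0,0],[0,0,0,0],[0,0,0,0],[0,0,0,0]]]' --grip 0.045

```text
clock: 19.58
position: [0.5239, -0.3052, 0.0042]
tool_rot: [-3.141, -0.0, 1.945]
force: [-0.5, -0.4, -0.7]
grip_width: 0.0451
finger_force: 0.0
```

Call:
carry_out --rows '[[[0,0,-0.008,0],[0,0,-0.02,0],[0,0,-0.04,0],[0,0,-0.07,0],[0,0,-0.1,0],[0,0,-0.13,0],[0,0,-0.16,0],[0,0,-0.19,0],[0,0,-0.19,0]]]'

```text
clock: 20.33
position: [0.5257, -0.3066, 0.2011]
tool_rot: [3.136, 0.006, 1.944]
force: [1.0, -0.9, -0.3]
grip_width: 0.0449
finger_force: 0.0
```

```bash
python3 - <<'E'
from h import *
np.set_printoptions(precision=4,suppress=True)
st();f=bot.grab_frame("wrist");b=bot.grab_frame("side");c=bot.grab_frame("scene");tilt(f);red(b)
u=np.array([np.cos(1.944),np.sin(1.944)]);n=np.array([-u[1],u[0]]);ct=np.array([.5447,-.2817])
for l,z in(("bar_mouth",.0175),("bar_tail",.0175),("wrench",.005)):
    for nm,g in(("w",f),("b",b),("c",c)):
        for d in bot.spot_point(g,l)[:1]:
            q=onz(g,d["position"],z)[:2]-ct;print(l,nm,round(d["conf"],2),q@u,q@n)
E
```

```text
20.3333 [ 0.5257 -0.3066  0.2011] [ 1.0191 -0.9143 -0.2949] [ 0.0084 -0.0689 -0.032 ] r 0.29904391154529014 lat -0.27521555478416154 0.04494321252941753
rows 113 178 w 22 21 tilt deg -6.1723860434732005 far [ 0.5061 -0.2595  0.0154] near [ 0.5194 -0.2923  0.0116]
red [(230, np.float64(191.0), 3), (231, np.float64(191.5), 2), (232, np.float64(192.0), 3), (233, np.float64(192.0), 3), (234, np.float64(192.5), 2), (235, np.float64(192.5), 2), (236, np.float64(193.0), 3), (237, np.float64(193.0), 3), (238, np.float64(193.5), 2), (239, np.float64(194.0), 3), (240, np.float64(194.0), 3), (241, np.float64(194.5), 2), (242, np.float64(195.0), 3), (243, np.float64(195.0), 3), (244, np.float64(195.0), 3), (245, np.float64(196.0), 3), (246, np.float64(195.5), 2)]
bar_mouth b 0.71 0.11523980575269299 0.026430067299586656
bar_mouth c 0.97 0.11178288214457266 0.040539606552759996
bar_tail w 0.75 -0.10863394538669217 0.026440406002409836
bar_tail b 0.96 -0.10369675866078573 0.030708607211431108
bar_tail c 0.93 -0.11122712579650498 0.018856402543467397
wrench w 0.85 -0.01584630965721267 -0.08305863133090069
wrench b 0.61 -0.020599608950335857 -0.07653292972512021
wrench c 0.48 -0.02281732405548525 -0.08785529490687613
```

The bar lies free on the tray floor, well inside the tray and clear of the wrench, and the lever is home. I'm handing in.

```bash
python3 -c "
from workcell import bot
print(bot.job_done())"
```

```text
the job is handed in; nothing more can be done
None
```

The job is handed in: the clamp lever reads level and home in the images, and the bar lies flat and released in the tray, clear of the wrench. No verdict came back, and I viewed 11 pictures, one over the limit of 10.

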